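# Load the dental model scanner

## Task

Take the full-arch jaw cast (the wider one, with the horseshoe of teeth) out of the work pan and set it down gently (no dropping it), upright, in the middle of the scanner's turntable, with none of its base overhanging the turntable's edge. Let go of it, then press the scanner's start button fully down and release it. Leave the half-arch cast in the pan and everything else on the desk where it is.

Things in the scene. Friction and masses are not known exactly. Their poses are not given: they have to be found in the camera images.
- full_cast: Plaster-coloured full-arch jaw cast, loose, 0.15-0.3 kg. D-shaped base 36 high, 72 long (x -38 to +34), 56 wide (y); rounded end at -x, flat heel at +x; sides at y +-28 flat and upright from x -10 to +34. A horseshoe of teeth brings it to 50 high. Origin: centre of the underside, below its centre of mass; z up. In the pan it stands upright, its x within 35 degrees of world +y
- half_cast: plaster-coloured half-arch cast in the pan, to be left there: a plain block 66 long (x), 32 wide (y), 36 high, with a single row of teeth on top to 50. Origin: centre of the underside
- pan: Grey open work pan, fixed to the desk: 200 (x) by 310 (y) outside, walls 4 thick, 40 high, floor 4 thick. Origin: centre of the underside; z up. The two casts stand side by side about 75 either side of its centre along y; which is on which side varies. Fingers opened to about 75 have room on both sides of a cast
- scanner: Dark desktop scanner, fixed, C-shaped from the side, open in front and at both sides. Origin: on the desk under the turntable's centre; -x is its open front, z up. Base 50 high, x -115 to 225, y -140 to 140. Rear column x 145 to 225, full width. Head over the turntable: x -20 to 225, y -120 to 120, z 265 to 350
- turntable (a point): centre of the top face of the scanner's turntable, a fixed (not turning) grey disc 120 in diameter, its top 75 above the desk, 25 above the scanner's base; axes as the scanner's
- head_lip (a point): Middle of the lower front edge of the scanner's head, 20 in front of the turntable's centre and 190 above the turntable. It is above the middle of the turntable, so a tool pointing straight down cannot get there; one tilted 30 to 45 degrees, pointing down and towards the column (+x of the scanner), can
- start_top (a point): centre of the top of the start button, a round grey sprung button 28 in diameter in a small black housing on the scanner's base, at scanner x = -85, y = +100 (the base's front corner on the +y side), not under the head. z up
- start (a joint): travel of the start button in m: 0 released, 0.006 fully down (5 N); counts as pressed beyond 0.0045; it springs back
- mug: white mug, 80 across, 90 high, bystander. Origin: centre of the underside
- blank: white round milling blank lying flat, 98 across, 18 thick, bystander. Origin: centre of the underside
- spray: aluminium bottle, 44 across, 110 high, bystander. Origin: centre of the underside
There are look-alikes about, which are no part of the job. Leave any brown or yellow look-alike of the full_cast alone.

How it is judged (in metres and radians):
On the way, in this order (a step that is already met when the one before it is completed fails the run):
1. the full-arch cast is lifted clear of the pan (z of full_cast in the frame of pan above 0.05 m), for 0.1 s.
2. the full-arch cast stands upright in the middle of the turntable, let go (horizontal distance between full_cast and turntable below 0.022 m and z of full_cast in the frame of turntable between -0.005 and 0.005 m and angle between full_cast's own z axis and vertical below 0.1 rad and contact force between the fingers and full_cast below 0.1 N), for 0.2 s.
3. the start button is pressed down (value of joint start above 0.0045 m), for 0.05 s.
At the end, for the whole second after the job is handed in: The full-arch cast rests upright (within 0.1 rad) on the turntable with its origin within 22 mm of the turntable's centre, the start button has sprung back (below 2 mm), and the half-arch cast, mug, blank and bottle are within 30 mm of where they began (horizontal distance between full_cast and turntable below 0.022 m and z of full_cast in the frame of turntable between -0.005 and 0.005 m and angle between full_cast's own z axis and vertical below 0.1 rad and linear speed of full_cast below 0.02 m/s and value of joint start below 0.002 m and distance of each of half_cast, mug, blank, spray from where it was at the start of the episode below 0.03 m); the robot touches nothing.
It fails at once if the full-arch cast is rammed onto the scanner (over 40 N) (contact force between full_cast and scanner above 40 N).
It fails at once if the full-arch cast is dropped (falls free of the fingers by over about 10 mm) (contact force between the fingers and full_cast below 0.1 N and linear speed of full_cast above 0.45 m/s).
It fails at once if the half-arch cast is lifted or shoved away (distance of half_cast from where it was at the start of the episode above 0.04 m).
It fails at once if the start button is pressed before the cast stands on the turntable (value of joint start above 0.0045 m and horizontal distance between full_cast and turntable above 0.03 m).
It also fails if it takes over 48 s, if anything falls off the work surface, if the arm or the gripper's body presses on something with over 40 N, if the wrist force passes 120 N, or if a joint passes its speed limit or range.

## Robot

A 6-joint arm with a two-finger parallel gripper is mounted at the origin on the work surface. World frame = base frame: x ahead of the robot, y to its left, z up, the work surface at z = 0. Lengths are in mm, angles in degrees, forces in N, time in s.
With the tool pointing down it reaches from about 300 to 850 mm from the base axis. Payload 4.2 kg.
Tool frame: the origin (TCP) lies between the finger pads, 19 mm behind the fingertips; this is the grasp point; z points along the fingers, y is the line along which they close (so a half turn about z gives the same grasp; the last joint's range is limited). The gripper opens to 91 mm and grips with 3 to 60 N. Pads are 32 mm wide; open, the fingers measure 118 mm over their backs; the gripper's body (76 mm by 178 mm) begins 60 mm behind the grasp point.
Start: joints at [74.427, 18.312, 89.639, -0, 72.044, -1.146], TCP at [143.261, 556.882, 232.776] pointing down, gripper open.
Joint ranges: [-177.97, 177.97], [-48.28, 115.42], [12.27, 149.76], [-77.06, 257.06], [2.81, 150.46], [-146.56, 146.56]. Speed limits (degrees/s): [147.25, 147.25, 180, 180, 180, 180].

## Interface

Orientations are given as [roll, pitch, yaw] about the fixed x, y, z axes, in that order (R = Rz(yaw) Ry(pitch) Rx(roll)).
In Python, from workcell import sensors, viewer, env gives the robot as it stands. The module is installed in compiled form; this text tells all that it offers.
- The arm moves only by the tool step_arm, never from a script. Its argument "plan" is one flat list of numbers, 6 for each row, row after row: the shift along the tool's x, y, z in cm, then the turn, a rotation vector about the tool's x, y, z in rad. In form: [x, y, z, wx, wy, wz, x, y, z, wx, wy, wz, ...]. A call has 1 to 5 rows; each row shifts and turns the commanded pose from where the row before left it, along the tool's axes as they then stand; what a row does not reach is not made up. A row lasts 1/12 s, in which the tool goes at most 41.7 mm and 7.16 degrees, less where a joint would pass 70% of its speed; a pose out of reach is approached as far as the arm can. A call is refused whole if a number of a shift passes 4.17 or a number of a turn 0.125, either way. A call with a gripper value outside its range is refused whole. "hand" is the finger opening in cm, from 0 to 9.12, set as the call begins (left out, the last holds). The fingers move at their own pace and stop on an object; "newtons" is the grip in N (left out, the last holds). Time passes only in rows, so rows that do not move let the fingers close. It gives the time, the measured TCP pose, the force, the opening and the grip force at its end, in the units of the state.
- sensors.state(): the state, without advancing time (a new reading comes with each control period).
- viewer.grab_frame(name): name is "side" or "top" or "wrist"; returns a dict with "img" (420x560x3 uint8, red, green, blue), "fx", "fy", "cx", "cy" (pixels), "k1" (the pictures are not rectified: a ray, as slopes to the right and down, at radius r is drawn at 1 + k1 r^2 times it, then the intrinsics apply), "position" and "attitude" of the camera in the world. Camera axes: x right, y down, z forward; pixel columns grow to the right and rows downward; lengths in mm; the calibration is good to about 2 mm. A picture is of the moment at which its call begins. There is no depth.
- env.job_done(): hands the job in; it is judged then, once.
Trained networks look in a picture, given as the dict that the camera call returned (one of the last four; its "shot" number tells which), for a name from the list of things; names that differ only in an ending like _2 or _b are one class to them, and where a whole thing is asked for, a point or a joint stands for the part that bears it (a point fixed in the world has none). Each returns a list of dicts, best first, with "score" (0 to 1); they miss things now and then, are a little off and sometimes report something else, mostly with a low value. They report only what shows in the picture. A call takes as long as a camera call. They do not tell look-alikes from the thing itself.
- viewer.boxes_of(name, picture): "location" ([column, row] in pixels, amid what is visible of it).
- viewer.pinpoint(name, picture): "location" ([column, row] in pixels: a listed point, or the origin of a listed thing).
The state is a dict: "time_s": time; "qpos": joint angles; "qvel": joint speeds; "effort": joint torques, N m; "ee_pos": TCP position; "ee_rot": TCP orientation; "force": force on the tool from outside, world axes, zero at the start; "torque": the same for the moment, N m; "gripper_width": finger opening in mm; "gripper_force": force on a finger pad.
Only numpy, scipy, OpenCV 4.12 (cv2) and the standard library are available. Lean on these libraries where they do the work, as an engineer would, in place of code of your own. Each camera call takes 0.05 s, during which the arm holds its last target. There are 200 camera calls.

## Working session

There is one attempt and no reset: what is moved stays moved. The work goes in short steps, Python scripts to look and compute and a tool call to move; the robot and the scene stay as the last step left them, time stands still between calls to the robot, and variables do not carry over. Pictures are saved under pics/ and viewed, at most 10 in all, crops included, and the job is handed in when it is done.

Besides the shell and the picture viewer there is one more tool, called after ">>>" as name(argument=value, ...), one argument or row to a line, values as JSON. step_arm: Moves the arm, as the interface text tells. Its arguments: {"type":"object","properties":{"plan":{"type":"array","items":{"type":"number"}},"hand":{"type":"number"},"newtons":{"type":"number"}},"required":["plan"]}

```bash
mkdir -p pics
cat > h.py <<'E'
import numpy as np, cv2
from workcell import sensors, viewer, env
from scipy.spatial.transform import Rotation as R
def rot(a):
    a=np.array(a,float)
    if a.shape==(3,3): return a
    return R.from_euler('xyz',a,degrees=True).as_matrix()
def ray(p,uv):
    d=np.array([(uv[0]-p['cx'])/p['fx'],(uv[1]-p['cy'])/p['fy']]);s=d.copy()
    for _ in range(20): s=d/(1+p['k1']*(s@s))
    v=rot(p['attitude'])@np.array([s[0],s[1],1]); return np.array(p['position'],float),v/np.linalg.norm(v)
def atz(p,uv,z):
    o,v=ray(p,uv); return o+v*(z-o[2])/v[2]
def proj(p,X):
    c=rot(p['attitude']).T@(np.array(X,float)-np.array(p['position'])); s=c[:2]/c[2]; s=s*(1+p['k1']*(s@s))
    return np.array([s[0]*p['fx']+p['cx'],s[1]*p['fy']+p['cy']])
def tri(rs):
    A=np.zeros((3,3));b=np.zeros(3)
    for o,v in rs:
        M=np.eye(3)-np.outer(v,v);A+=M;b+=M@o
    X=np.linalg.solve(A,b); return X,[np.linalg.norm(np.cross(X-o,v)) for o,v in rs]
def save(p,n): cv2.imwrite('pics/'+n+'.png',p['img'][:,:,::-1])
def delta(pos,rpy=None):
    "remaining shift in tool axes cm and rotvec rad"
    s=sensors.state();T=rot(s['ee_rot'])
    d=T.T@(np.array(pos)-s['ee_pos'])/10
    w=R.from_matrix(T.T@rot(rpy)).as_rotvec() if rpy is not None else 0
    return np.round(d,2),np.round(w,3)
E
python3 - <<'E'
from h import *
print(sensors.state())
P={}
for n in ['top','side','wrist']:
    p=viewer.grab_frame(n);P[n]=p;save(p,n+'0')
    print(n,p['position'],p['attitude'],p['fx'],p['k1'],p['shot'])
    for t in ['full_cast','half_cast','pan','scanner','turntable','start_top','mug','blank','spray','head_lip']:
        print(t,[(np.round(d['location']).tolist(),round(d['score'],2)) for d in viewer.pinpoint(t,p)[:4]])
cv2.imwrite('pics/ts.png',np.hstack([cv2.resize(P[n]['img'],(400,300)) for n in ['top','side']])[:,:,::-1])
E
```

```text
{'time_s': 0.0, 'qpos': array([ 7.44281679e+01,  1.83511257e+01,  8.97072906e+01, -1.21674929e-03,
        7.20465988e+01, -1.14641648e+00]), 'qvel': array([-0.03232425, -0.02475845,  0.04090761, -0.01461417,  0.10047315,
       -0.11531599]), 'effort': array([ 4.47019256e-04, -4.12472212e+01, -2.31968379e+01,  7.27907242e-02,
        4.57608956e-02, -1.33771709e-04]), 'ee_pos': array([143.12075394, 556.39086737, 231.9194579 ]), 'ee_rot': array([-1.79894983e+02, -9.44495813e-04,  1.65574960e+02]), 'force': array([-0.77482909, -0.20361325,  1.12452243]), 'torque': array([-0.01698621,  0.00839674,  0.0490509 ]), 'gripper_force': 0.0, 'gripper_width': 91.49513866689458}
top [ 398.0767886    -2.62910757 1202.96500648] [-172.4610583     1.19145186  -91.20762254] 434.10881196182703 -0.12726602215324703 1
full_cast [([219.0, 303.0], 0.92), ([297.0, 221.0], 0.9), ([242.0, 242.0], 0.56)]
half_cast []
pan [([213.0, 233.0], 0.6), ([401.0, 235.0], 0.56)]
scanner [([395.0, 235.0], 0.66)]
turntable [([401.0, 234.0], 0.62)]
start_top [([374.0, 193.0], 0.43)]
mug [([194.0, 155.0], 0.58)]
blank [([25
[... 225 characters left out ...]
5.153031199389 -0.10622190124972503 2
full_cast [([357.0, 360.0], 0.89), ([286.0, 253.0], 0.84), ([281.0, 311.0], 0.6)]
half_cast [([240.0, 368.0], 0.94)]
pan [([255.0, 334.0], 0.97)]
scanner [([330.0, 200.0], 0.75)]
turntable [([332.0, 178.0], 0.71)]
start_top [([335.0, 175.0], 0.73), ([283.0, 183.0], 0.41)]
mug [([136.0, 322.0], 0.79)]
blank [([177.0, 256.0], 0.9)]
spray [([212.0, 214.0], 0.72)]
head_lip [([339.0, 113.0], 0.77), ([213.0, 213.0], 0.41)]
wrist [ 79.59990114 573.85928417 385.31738059] [1.66484930e+02 5.19742121e-02 7.55886702e+01] 319.2992952512711 -0.05399063587304736 3
full_cast []
half_cast []
pan []
scanner []
turntable []
start_top []
mug []
blank []
spray []
head_lip []
```

View pics/top0.png

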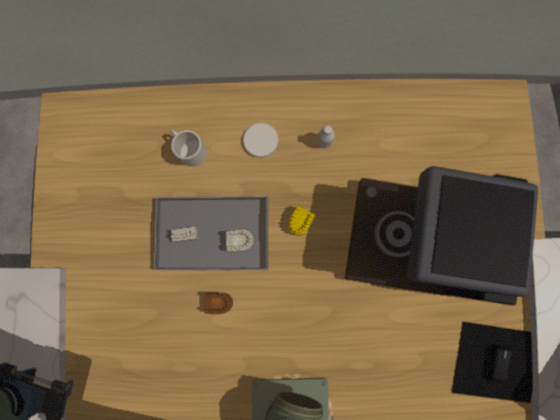

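View pics/side0.png

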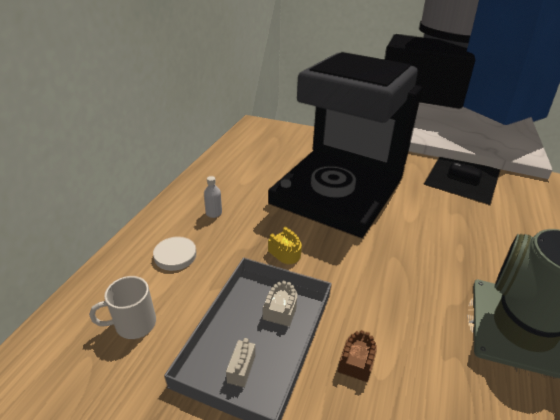

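Run:
```python
from h import *
t=viewer.grab_frame('top');s=viewer.grab_frame('side')
for n,a,b in [('castA',(219,303),(357,360)),('castB',(297,221),(286,253)),('castC',(242,242),(281,311)),('pan',(213,233),(255,334)),('turnt',(401,234),(332,178)),('start',(374,193),(283,183)),('spray',(325,140),(212,214)),('mug',(194,155),(136,322)),('scanner',(395,235),(330,200))]:
    X,e=tri([ray(t,a),ray(s,b)]); print(n,np.round(X),np.round(e,1))
```

```text
castA [311. 189.   5.] [2.3 2.3]
castB [528. -31.   8.] [1.2 1.2]
castC [479. 125.  -3.] [3.6 3.6]
pan [504. 204.   8.] [2.6 2.6]
turnt [ 486. -302.   65.] [4.4 4.4]
start [ 601. -236.   60.] [7.5 7.5]
spray [ 765. -117.   -7.] [1.5 1.5]
mug [731. 262.   1.] [4.3 4.3]
scanner [ 487. -305.  -10.] [2.3 2.3]
```

The top picture shows the cream full cast at about (240,240), rounded end to the right (world −y), and the half cast at (184,234). Brown (216,303) and yellow (301,221) look-alikes lie outside the pan. The turntable is at (398,234) and the start button at (371,192). In the side picture the full cast is at (281,305), the turntable at (332,180) and the button at (286,183). Triangulated, the cast stands near (479,125), the turntable near (486,−302), and the scanner's yaw is about −98°. I'm moving over the pan now.

>>> step_arm(
  plan=[-3.4,-2.2,0,0,0,0,-3.4,-2.2,0,0,0,0,-3.4,-2.2,0,0,0,0,-3.4,-2.2,0,0,0,0,-3.4,-2.2,0,0,0,0],
  hand=7.6,
)

```text
time_s: 2.17
ee_pos: [281.3, 406.6, 232.9]
ee_rot: [180.0, 0.0, 165.6]
force: [0.7, -0.3, -0.3]
gripper_width: 76.0
gripper_force: 0.0
```

>>> step_arm(
  plan=[-3.4,-2.2,0,0,0,0,-3.4,-2.2,0,0,0,0,-3.4,-2.2,0,0,0,0,-3.4,-2.2,0,0,0,0,-3.4,-2.2,0,0,0,0],
)

```text
time_s: 2.58
ee_pos: [418.8, 257.4, 233.1]
ee_rot: [180.0, 0.0, 165.6]
force: [0.9, 0.3, -0.3]
gripper_width: 76.4
gripper_force: 0.0
```

>>> step_arm(
  plan=[-3.4,-2.2,0,0,0,0,-3.4,-2.2,0,0,0,0,0,0,0,0,0,0.125,0,0,0,0,0,0.125,0,0,0,0,0,0.125],
)

```text
time_s: 3.0
ee_pos: [473.2, 198.6, 232.7]
ee_rot: [180.0, -0.0, 143.6]
force: [-0.2, -0.2, 0.2]
gripper_width: 76.0
gripper_force: 0.0
```

>>> step_arm(
  plan=[0,0,0,0,0,0.125,0,0,0,0,0,0.125,0,0,0,0,0,0.125,0,0,0,0,0,0.125,0,0,0,0,0,0.125],
)

```text
time_s: 3.42
ee_pos: [472.6, 199.5, 232.8]
ee_rot: [180.0, -0.0, 107.9]
force: [-0.5, 0.2, -1.1]
gripper_width: 75.4
gripper_force: 0.0
```

>>> step_arm(
  plan=[0,0,0,0,0,0.125,0,0,0,0,0,0.125,0,0,0,0,0,0.1,0,0,0,0,0,0,0,0,0,0,0,0],
)

```text
time_s: 3.83
ee_pos: [472.6, 199.6, 232.8]
ee_rot: [180.0, -0.0, 88.4]
force: [0.5, -0.4, -0.0]
gripper_width: 75.7
gripper_force: 0.0
```

Run:
```python
from h import *
s=sensors.state();print(s['time_s'],s['ee_pos'],s['ee_rot'],s['qpos'])
p=viewer.grab_frame('wrist');save(p,'w1')
for t in ['full_cast','half_cast','pan']:
    print(t,[(np.round(d['location']).tolist(),round(d['score'],2),atz(p,d['location'],4).round()) for d in viewer.pinpoint(t,p)[:4]])
```

```text
3.8333 [472.5958563  199.56160123 232.77030994] [ 1.79998811e+02 -5.11909712e-03  8.83775170e+01] [2.16055997e+01 1.27229622e+01 9.75215873e+01 4.51399884e-03
 6.97523386e+01 2.32265207e+01]
full_cast [([284.0, 246.0], 0.93, array([474., 129.,   4.])), ([152.0, 201.0], 0.65, array([313., 191.,   4.]))]
half_cast [([302.0, 121.0], 0.92, array([499., 280.,   4.]))]
pan [([301.0, 183.0], 0.59, array([497., 208.,   4.]))]
```

View pics/w1.png

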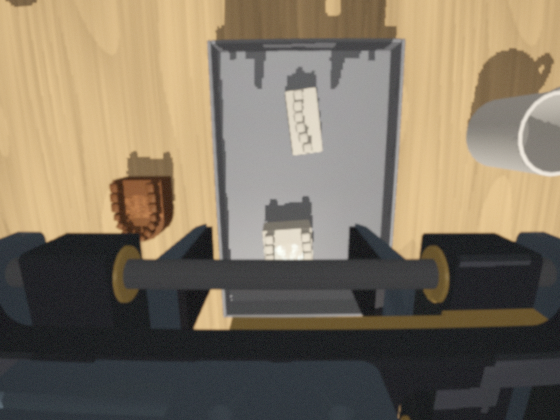

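The wrist picture shows the full cast at (288,235) with its heel edge nearly level at row ~222. The half cast is at (303,122), the pan is around both, and the fingers hide the cast's front. I'm shifting so the whole cast comes into view.

>>> step_arm(
  plan=[-3.5,0,0,0,0,0,-3.5,0,0,0,0,0,-3,0,0,0,0,0,0,0,0,0,0,0],
)

```text
time_s: 4.37
ee_pos: [468.9, 95.7, 232.8]
ee_rot: [-180.0, 0.1, 88.1]
force: [0.2, -0.2, -0.7]
gripper_width: 75.8
gripper_force: 0.0
```

Run:
```python
from h import *
p=viewer.grab_frame('wrist');t=viewer.grab_frame('top');s=viewer.grab_frame('side')
rs=[]
for n,q in [('w',p),('t',t),('s',s)]:
  for k in ['full_cast','half_cast','turntable','start_top','scanner']:
    print(n,k,[(np.round(d['location']).tolist(),round(d['score'],2),atz(q,d['location'],{'turntable':75,'start_top':60,'scanner':0}.get(k,4)).round()) for d in viewer.pinpoint(k,q)[:4]])
print(sensors.state()['ee_pos'])
im=p['img'].copy()
cv2.imwrite('pics/w2.png',np.hstack([cv2.resize(im[60:300,180:420],(400,400),interpolation=2),cv2.resize(s['img'][130:330,240:440],(400,400),interpolation=2)])[:,:,::-1])
import pickle;pickle.dump((p,t,s),open('f.pkl','wb'))
```

```text
w full_cast [([329.0, 286.0], 0.96, array([528., -34.,   4.])), ([145.0, 115.0], 0.93, array([314., 190.,   4.])), ([286.0, 165.0], 0.91, array([475., 126.,   4.]))]
w half_cast [([305.0, 27.0], 0.93, array([501., 276.,   4.]))]
w turntable []
w start_top []
w scanner []
t full_cast [([302.0, 222.0], 0.86, array([525., -43.,   4.]))]
t half_cast [([186.0, 237.0], 0.64, array([492., 281.,   4.])), ([394.0, 238.0], 0.56, array([ 475., -298.,    4.]))]
t turntable [([399.0, 232.0], 0.66, array([ 486., -296.,   75.]))]
t start_top [([372.0, 190.0], 0.63, array([ 602., -231.,   60.]))]
t scanner [([391.0, 238.0], 0.62, array([ 476., -292.,    0.])), ([186.0, 237.0], 0.56, array([491., 280.,   0.]))]
s full_cast [([278.0, 312.0], 0.81, array([485., 136.,   4.])), ([358.0, 359.0], 0.59, array([313., 186.,   4.])), ([287.0, 249.0], 0.57, array([531., -47.,   4.])), ([213.0, 212.0], 0.25, array([ 763., -115.,    4.]))]
s half_cast [([241.0, 368.0], 0.74, array([503., 277.,   4.]))]
s turntable []
s start_top [([256.0, 333.0], 0.63, array([490., 236.,  60.])), ([283.0, 182.0], 0.37, array([ 609., -239.,   60.]))]
s scanner [([332.0, 197.0], 0.88, array([ 487., -308.,    0.])), ([256.0, 334.0], 0.5, array([507., 197.,   0.]))]
[469.51535458  99.57751146 232.75148784]
```

View pics/w2.png

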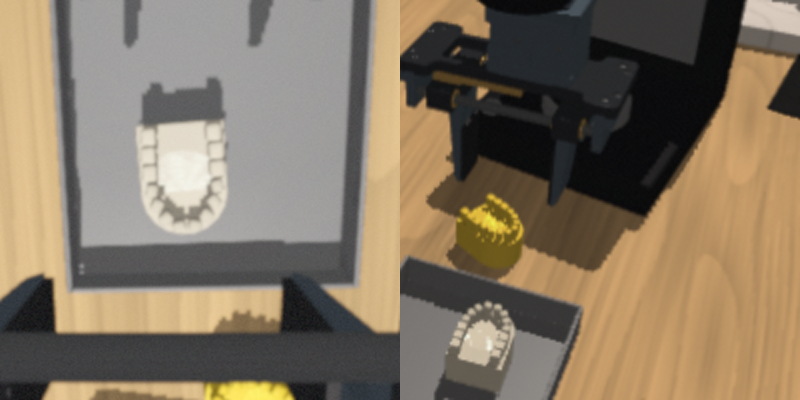

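The crop shows the cast with heel corners at about crop (138,124) and (226,121) and its apex at (186,233). Its sides run nearly vertical, slightly rotated.

Run:
```python
from h import *
import pickle;p,t,s=pickle.load(open('f.pkl','rb'))
f=lambda c,z:atz(p,(180+c[0]*.6,60+c[1]*.6),z)
for z in(36,40,46):
  a,b,c=f((137,124),z),f((226,121),z),f((186,233),z)
  h=(a+b)/2;d=h-c;print(z,a.round(),b.round(),c.round(),'w',np.linalg.norm(a-b),'len',np.linalg.norm(d),'yaw',np.degrees(np.arctan2(d[1],d[0])),'yawheel',np.degrees(np.arctan2(*(b-a)[[1,0]]))+90,'org',h-34*d/np.linalg.norm(d))
# two-view height check of origin: two wrist places
X,e=tri([ray(p,(286,165)),ray(s,(278,312))]);print(X,e)
# segment cast silhouette
hsv=cv2.cvtColor(p['img'],cv2.COLOR_RGB2HSV);m=((hsv[...,2]>120)&(hsv[...,1]<70)).astype(np.uint8);m[:115]=0;m[220:]=0;m[:,:250]=0;m[:,330:]=0
m=cv2.morphologyEx(m,cv2.MORPH_OPEN,np.ones((3,3)));n,l,st,ce=cv2.connectedComponentsWithStats(m);k=1+st[1:,4].argmax();print(st[k],ce[k])
c=cv2.findContours((l==k).astype(np.uint8),0,1)[0][0][:,0]
W=np.array([f(((u-180)/.6,(v-60)/.6),40)[:2] for u,v in c],np.float32);print(cv2.minAreaRect(W))
# scanner: disc ellipse etc from top and side
print(proj(t,(486,-302,75)),proj(s,(486,-302,75)))
```

```text
36 [451. 162.  36.] [508. 162.  36.] [481.  90.  36.] w 56.94713481346083 len 72.23871638647587 yaw 90.82512568718029 yawheel 90.01480572803813 org [480.14282306 128.09909199  36.        ]
40 [451. 162.  40.] [508. 162.  40.] [481.  91.  40.] w 56.29475865540199 len 71.41116261377636 yaw 90.8251256871803 yawheel 90.01480572803814 org [480.04422258 128.10054656  40.        ]
46 [452. 162.  46.] [507. 162.  46.] [480.  92.  46.] w 55.31619441831382 len 70.1698319547271 yaw 90.8251256871803 yawheel 90.01480572803816 org [479.89632185 128.10272842  46.        ]
[481.71814324 126.89244338  -4.51003316] [np.float64(5.976709202897198), np.float64(5.976709202897155)]
[ 250  115   80   93 6464] [289.42404084 165.13180693]
((479.608642578125, 131.79721069335938), (98.35720825195312, 87.57672119140625), 88.1359634399414)
[401.54687969 232.09377871] [333.96859865 175.27698049]
```

>>> step_arm(
  plan=[0,0,0,0,0,-0.037,0,0,0,0,-0.122,0,0,0,0,0,-0.122,0,0,0,0,0,-0.122,0,0,0,0,0,-0.122,0],
)

```text
time_s: 5.68
ee_pos: [470.2, 99.7, 234.0]
ee_rot: [179.8, 28.2, 90.2]
force: [0.4, -0.2, -0.7]
gripper_width: 76.1
gripper_force: 0.0
```

>>> step_arm(
  plan=[0,0,0,0,-0.122,0,3.5,0.25,0.8,0,0,0,3.5,0.25,0.8,0,0,0,3.5,0.25,0.8,0,0,0,3.5,0.25,0.8,0,0,0],
)

```text
time_s: 6.1
ee_pos: [479.0, 197.5, 125.0]
ee_rot: [180.0, 34.9, 90.3]
force: [0.8, 0.6, 0.1]
gripper_width: 76.0
gripper_force: 0.0
```

>>> step_arm(
  plan=[0,0,0,0,0,0,0,0,0,0,0,0],
)

```text
time_s: 6.27
ee_pos: [478.6, 196.5, 124.9]
ee_rot: [-179.8, 35.1, 90.5]
force: [0.6, -0.7, 0.5]
gripper_width: 76.2
gripper_force: 0.0
```

Run:
```python
from h import *
s=sensors.state();print(s['ee_pos'],s['ee_rot'],s['qpos']);T=rot(s['ee_rot']);print(T.round(3))
print(T.T@(np.array([480,134,34])-s['ee_pos']))
p=viewer.grab_frame('wrist');save(p,'w3')
```

```text
[478.57836047 196.51440592 124.88371931] [-179.80200799   35.08256177   90.54812309] [ 37.30681617  29.53360251  97.45645861 -27.99691087  77.55988939
  48.99897297]
[[-0.008  1.     0.002]
 [ 0.818  0.008 -0.575]
 [-0.575 -0.003 -0.818]]
[  1.07011294   1.2047161  110.30560258]
```

View pics/w3.png

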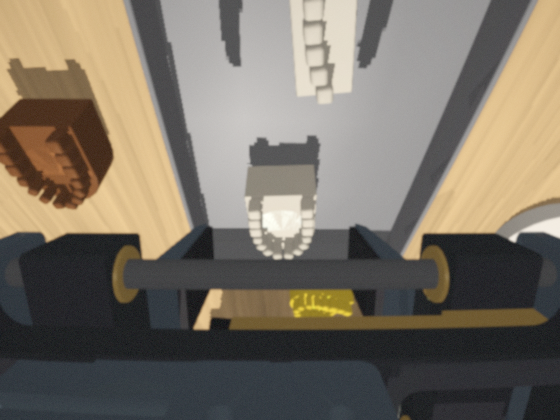

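The cast is centred between the fingers (column ~281), its heel face towards the camera. I'm descending along the tool axis.

>>> step_arm(
  plan=[0.1,0.1,3,0,0,0,0,0,3,0,0,0,0,0,2.5,0,0,0,0,0,1.5,0,0,0,0,0,1,0,0,0],
)

```text
time_s: 6.73
ee_pos: [480.1, 131.8, 36.0]
ee_rot: [180.0, 35.0, 90.2]
force: [-0.2, -0.8, 0.2]
gripper_width: 75.8
gripper_force: 0.0
```

>>> step_arm(
  plan=[0,0,0,0,0,0,0,0,0,0,0,0,0,0,0,0,0,0,0,0,0,0,0,0,0,0,0,0,0,0],
  hand=4,
  newtons=30,
)

```text
time_s: 7.15
ee_pos: [481.0, 134.6, 36.8]
ee_rot: [179.9, 34.9, 90.3]
force: [-0.3, 0.7, 4.5]
gripper_width: 55.7
gripper_force: 30.0
```

>>> step_arm(
  plan=[0,0,0,0,0,0,0,0,0,0,0,0,0,0,0,0,0,0],
)

```text
time_s: 7.4
ee_pos: [481.0, 134.6, 36.8]
ee_rot: [179.9, 34.9, 90.3]
force: [-1.6, 2.3, 7.0]
gripper_width: 55.9
gripper_force: 30.0
```

>>> step_arm(
  plan=[-0.3,0,-0.4,0,0,0,-0.9,0,-1.2,0,0,0,-1.7,0,-2.5,0,0,0,-1.7,0,-2.5,0,0,0,-1.1,0,-1.6,0,0,0],
  newtons=40,
)

```text
time_s: 7.82
ee_pos: [480.9, 134.8, 137.6]
ee_rot: [179.8, 34.8, 90.3]
force: [0.8, -0.1, -2.3]
gripper_width: 55.4
gripper_force: 39.9
```

>>> step_arm(
  plan=[0,0,0,0,0,0,0,0,0,0,0,0],
)

```text
time_s: 7.98
ee_pos: [480.5, 134.8, 135.6]
ee_rot: [179.9, 34.8, 90.3]
force: [0.0, -0.1, -3.4]
gripper_width: 55.7
gripper_force: 39.9
```

Run:
```python
from h import *
s=sensors.state();print(s['ee_pos'],s['ee_rot'],s['qpos'],s['force'],s['gripper_width'])
t=viewer.grab_frame('top');sd=viewer.grab_frame('side');w=viewer.grab_frame('wrist')
for n,q in [('t',t),('s',sd),('w',w)]:
  for k in ['turntable','start_top','head_lip','full_cast']:
    print(n,k,[(np.round(d['location'],1).tolist(),round(d['score'],2)) for d in viewer.pinpoint(k,q)[:3]])
a=cv2.resize(sd['img'][90:330,220:460],(400,400),interpolation=2)
b=cv2.resize(t['img'][160:310,330:480],(400,400),interpolation=2)
cv2.imwrite('pics/sc.png',np.hstack([a,b])[:,:,::-1])
import pickle;pickle.dump((w,t,sd),open('f.pkl','wb'))
```

```text
[480.47188313 134.77230192 135.63309488] [179.87381833  34.80436668  90.27827857] [ 32.23860816  26.05656673 101.86141949 -30.25242258  74.47123872
  46.04806784] [ 0.03054456 -0.05103379 -3.44227661] 55.69297601395122
t turntable [([399.8, 235.2], 0.73)]
t start_top [([373.2, 189.6], 0.65)]
t head_lip [([410.2, 226.5], 0.91)]
t full_cast [([234.4, 239.7], 0.96), ([218.6, 304.2], 0.65)]
s turntable []
s start_top [([283.4, 183.2], 0.55), ([176.1, 256.8], 0.32)]
s head_lip [([341.2, 112.5], 0.82)]
s full_cast [([283.3, 275.7], 0.86), ([358.7, 357.2], 0.82), ([239.9, 366.8], 0.49)]
w turntable []
w start_top []
w head_lip []
w full_cast [([39.0, 50.8], 0.86), ([281.7, 223.3], 0.55)]
```

View pics/sc.png

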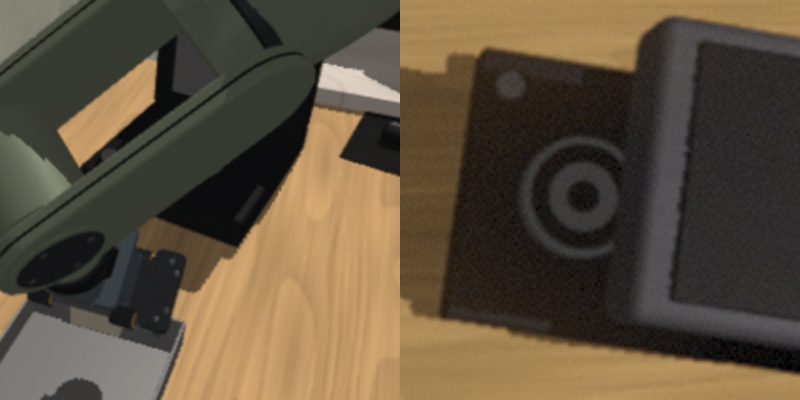

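Lifted with a firm grip (55.7 mm, about 3.4 N of load). In the top crop the turntable rings are centred at crop (585,197), i.e. image (399.4,233.9), and the button at (371.6,191.9). The base's front corners are at (361.5,178.8) and (346.1,279.2).

Run:
```python
from h import *
import pickle;w,t,s=pickle.load(open('f.pkl','rb'))
T=atz(t,(399.4,233.9),75);B=atz(t,(371.6,191.9),60);c1=atz(t,(361.5,178.8),50);c2=atz(t,(346.1,279.2),50)
print('T',T,'B',B,c1,c2,np.linalg.norm(c1-c2))
yv=(c1-c2)/np.linalg.norm(c1-c2);yaw=np.degrees(np.arctan2(yv[1],yv[0]))-90;print('yaw',yaw, 'origin from corners',(c1+c2)/2+115*np.array([-yv[1],yv[0],0])*-1)
d=B-T;print('yaw btn',np.degrees(np.arctan2(d[1],d[0]))-np.degrees(np.arctan2(100,-85)),np.linalg.norm(d[:2]))
# side: disc in first side picture
im=cv2.imread('pics/side0.png')[:,:,::-1]
cv2.imwrite('pics/sd.png',cv2.resize(im[140:230,260:410],(800,480),interpolation=2)[:,:,::-1])
X,e=tri([ray(t,(399.4,233.9)),ray(s,(333,180))]);print('tri T',X,e)
X,e=tri([ray(t,(371.6,191.9)),ray(s,(285.5,183))]);print('tri B',X,e)
X,e=tri([ray(t,(410,226.5)),ray(s,(341.2,112.5))]);print('lip',X,e)
```

```text
T [ 481.41625339 -296.04218186   75.        ] B [ 597.00922594 -231.1033696    60.        ] [ 635.39134012 -207.431508     50.        ] [ 367.33708471 -154.82691607   50.        ] 273.1672142407848
yaw -101.10297163469674 origin from corners [ 479.21833342 -293.97671996   50.        ]
yaw btn -101.0377564324832 132.58500910998643
tri T [ 484.49400051 -299.25540406   61.41789254] [np.float64(2.097659923480953), np.float64(2.09765992348097)]
tri B [ 597.99321622 -229.62434185   65.34930613] [np.float64(1.9432371092477205), np.float64(1.943237109247665)]
lip [ 481.32913731 -269.53666181  270.65132074] [np.float64(1.095213716045213), np.float64(1.0952137160452382)]
```

View pics/sd.png

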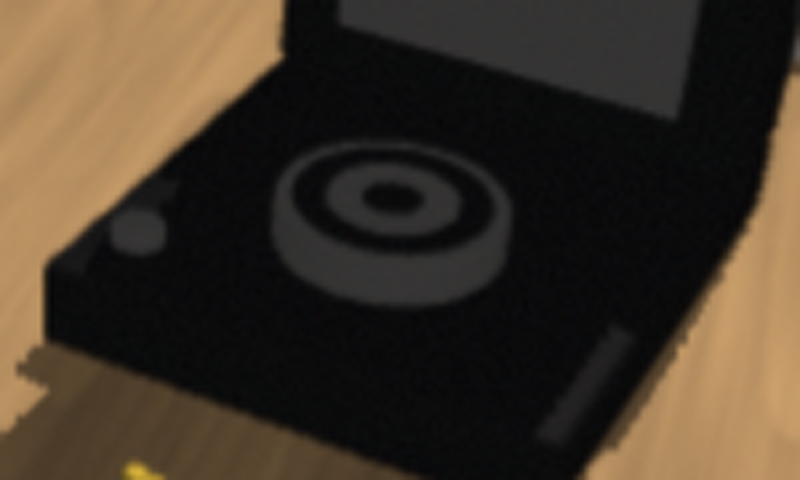

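>>> step_arm(
  plan=[0,0,0,0.056,0,0.08,0,0,0,0.056,0,0.08,-1.6,0.4,1.1,0,0,0,-3.2,0.75,2.25,0,0,0,-3.2,0.75,2.25,0,0,0],
)

```text
time_s: 9.15
ee_pos: [481.3, 34.4, 135.2]
ee_rot: [180.0, 34.9, 79.3]
force: [1.0, -0.6, -3.0]
gripper_width: 55.8
gripper_force: 39.9
```

>>> step_arm(
  plan=[-3.2,0.75,2.25,0,0,0,-3.2,0.75,2.25,0,0,0,-3.2,0.75,2.25,0,0,0,-3.2,0.75,2.25,0,0,0,-2.4,0.55,1.7,0,0,0],
)

```text
time_s: 9.57
ee_pos: [479.7, -157.3, 135.1]
ee_rot: [-180.0, 35.0, 79.1]
force: [0.4, 0.3, -2.9]
gripper_width: 55.7
gripper_force: 39.9
```

>>> step_arm(
  plan=[-1.2,0.3,0.8,0,0,0,0,0,0,0,0,0,0,0,0,0,0,0],
)

```text
time_s: 9.82
ee_pos: [480.3, -169.7, 135.0]
ee_rot: [180.0, 34.9, 79.0]
force: [0.4, 0.3, -2.8]
gripper_width: 56.0
gripper_force: 39.9
```

Run:
```python
from h import *
import pickle;w,t,s=pickle.load(open('f.pkl','rb'))
X,e=tri([ray(t,(399.4,233.9)),ray(s,(333.5,176.75))]);print('tri T',X,e, atz(s,(333.5,176.75),75))
X,e=tri([ray(t,(371.6,191.9)),ray(s,(285.9,182.75))]);print('tri B',X,e)
s=sensors.state();print(s['ee_pos'],s['ee_rot'],s['qpos'],s['force'])
print(delta((484.5,-291,135),(180,35,79)))
p=viewer.grab_frame('wrist');save(p,'w4')
print([(np.round(d['location'],1),d['score'],atz(p,d['location'],75)) for d in viewer.pinpoint('turntable',p)[:3]])
print([(np.round(d['location'],1),d['score']) for d in viewer.pinpoint('full_cast',p)[:3]])
```

```text
tri T [ 483.57411072 -295.99463734   73.94953029] [np.float64(2.1037410980343663), np.float64(2.103741098034356)] [ 485.35875318 -294.06140275   75.        ]
tri B [ 597.34175167 -229.49954595   66.47143631] [np.float64(1.4799111009874906), np.float64(1.4799111009874262)]
[ 480.33146871 -169.73798137  135.01332582] [179.99802678  34.91269796  79.02452342] [ -0.35659717  21.73574619 109.76225415 -39.43278916  62.33007026
  33.77843579] [ 0.41051933  0.26075116 -2.79687312]
(array([-9.7 ,  2.72,  6.77]), array([ 0.   , -0.002,  0.   ]))
[]
[(array([281.5, 224.5]), 0.76)]
```

View pics/w4.png

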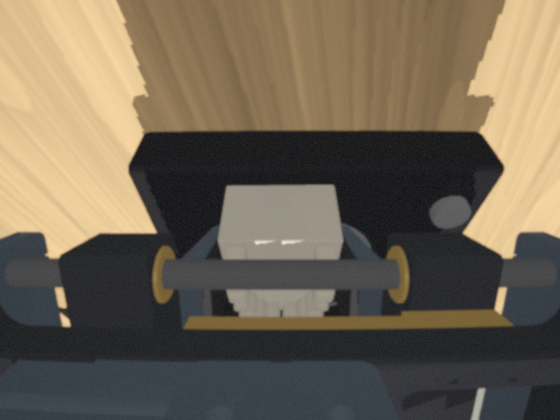

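The wrist picture shows the scanner's front edge level, so the tool yaw fits. Its upper front corners are at (133,167) and (500,167), the button at (450,212), and the cast is held straight at column 281. I'll check lateral and depth with those points.

Run:
```python
from h import *
p=viewer.grab_frame('wrist')
a=atz(p,(133,167),50);b=atz(p,(500,167),50);print(a,b,np.linalg.norm(a-b))
y=(b-a)/np.linalg.norm(b-a);print(np.degrees(np.arctan2(y[1],y[0]))-90,(a+b)/2+115*np.array([y[1],-y[0],0]))
B=atz(p,(450,212),66);print(B, B+85*np.array([y[1],-y[0],0])-100*y)
for T in [(483,-296)]: print(delta((T[0]+1.3,T[1]+6.6,135),(180,35,79)),delta((T[0]+1.3,T[1]+6.6,108),(180,35,79)))
```

```text
[ 376.14984404 -154.59685506   50.        ] [ 635.42730907 -203.04266808   50.        ] 263.7646691139514
-100.58363490274992 [ 484.66645843 -291.86336434   50.        ]
[ 599.36815284 -227.76860887   66.        ] [ 485.45736748 -292.9555169    66.        ]
(array([-9.72,  2.58,  6.78]), array([ 0.002, -0.001,  0.004])) (array([-8.17,  2.58,  8.99]), array([ 0.002, -0.001,  0.004]))
```

>>> step_arm(
  plan=[-2.4,0.67,1.67,0,0,0,-2.4,0.67,1.67,0,0,0,-2.4,0.67,1.67,0,0,0,-2.4,0.67,1.67,0,0,0,0,0,0,0,0,0],
)

```text
time_s: 10.43
ee_pos: [485.2, -292.2, 135.8]
ee_rot: [180.0, 35.1, 79.0]
force: [0.6, -0.3, -2.9]
gripper_width: 55.8
gripper_force: 39.9
```

>>> step_arm(
  plan=[0.4,0,0.57,0,0,0,0.4,0,0.57,0,0,0,0.3,0,0.43,0,0,0,0.1,0,0.15,0,0,0,0,0,0,0,0,0],
)

```text
time_s: 10.85
ee_pos: [484.8, -288.1, 113.2]
ee_rot: [-179.8, 34.9, 79.3]
force: [0.6, -0.7, -2.9]
gripper_width: 55.7
gripper_force: 39.9
```

>>> step_arm(
  plan=[0.06,0,0.08,0,0,0,0.06,0,0.08,0,0,0,0.06,0,0.08,0,0,0,0.06,0,0.08,0,0,0,0,0,0,0,0,0],
)

```text
time_s: 11.27
ee_pos: [485.0, -289.1, 110.2]
ee_rot: [-180.0, 34.9, 79.2]
force: [-1.4, 0.1, -2.4]
gripper_width: 56.0
gripper_force: 39.9
```

>>> step_arm(
  plan=[0.05,0,0.08,0,0,0,0,0,0,0,0,0],
)

```text
time_s: 11.43
ee_pos: [485.0, -289.2, 109.3]
ee_rot: [-180.0, 34.9, 79.2]
force: [-0.2, 0.0, -2.4]
gripper_width: 56.2
gripper_force: 39.9
```

>>> step_arm(
  plan=[0.05,0,0.08,0,0,0,0,0,0,0,0,0],
)

```text
time_s: 11.6
ee_pos: [485.0, -289.2, 108.3]
ee_rot: [-180.0, 34.9, 79.2]
force: [-0.2, -0.2, -2.8]
gripper_width: 55.6
gripper_force: 39.9
```

>>> step_arm(
  plan=[0.05,0,0.08,0,0,0,0,0,0,0,0,0],
)

```text
time_s: 11.77
ee_pos: [485.1, -289.3, 107.8]
ee_rot: [180.0, 35.0, 79.1]
force: [-0.2, 1.2, -0.9]
gripper_width: 55.5
gripper_force: 39.9
```

>>> step_arm(
  plan=[0.04,0,0.05,0,0,0,0,0,0,0,0,0],
)

```text
time_s: 11.93
ee_pos: [485.1, -289.3, 107.8]
ee_rot: [180.0, 35.0, 79.1]
force: [-1.4, 2.7, 4.6]
gripper_width: 56.1
gripper_force: 39.9
```

Run:
```python
from h import *
s=sensors.state();print(s['ee_pos'],s['force'],s['torque'])
p=viewer.grab_frame('wrist');t=viewer.grab_frame('top')
b=cv2.resize(t['img'][160:310,330:480],(400,400),interpolation=2)
a=cv2.resize(p['img'][100:340,160:400],(400,400),interpolation=2)
cv2.imwrite('pics/pl.png',np.clip(np.hstack([a,b])[:,:,::-1].astype(float)*1.8,0,255))
```

```text
[ 485.09919797 -289.34309222  107.81066933] [-1.39687217  2.72722408  4.57885113] [ 0.32353981  0.27018097 -0.14279212][ WARN:0@0.613] global loadsave.cpp:1063 imwrite_ Unsupported depth image for selected encoder is fallbacked to CV_8U.
```

View pics/pl.png

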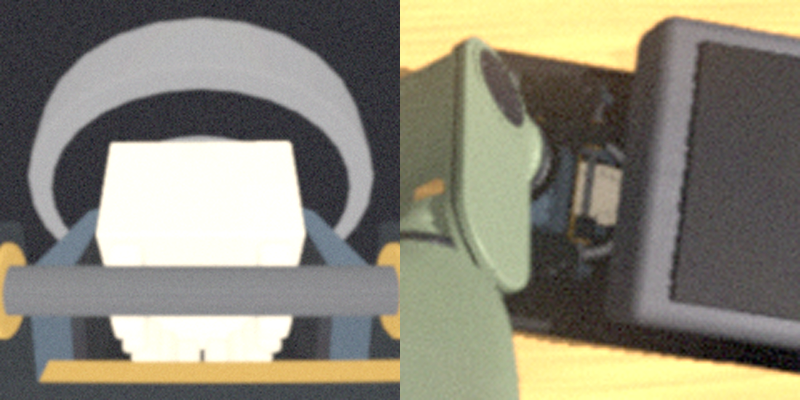

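The cast stands centred on the disc: base centred at crop column ~200, the disc's centre also at ~200, with clear margin ahead of the heel. The table carries it, so I'm letting go.

>>> step_arm(
  plan=[0,0,0,0,0,0,0,0,0,0,0,0,0,0,0,0,0,0,0,0,0,0,0,0,0,0,0,0,0,0],
  hand=7.4,
)

```text
time_s: 12.45
ee_pos: [485.1, -289.3, 106.7]
ee_rot: [-180.0, 34.9, 79.2]
force: [0.1, -0.3, 0.1]
gripper_width: 73.9
gripper_force: 0.0
```

>>> step_arm(
  plan=[0,0,-1,0,0,0,0,0,-2.5,0,0,0,0,0,-3.5,0,0,0,0,0,-3,0,0,0,0,0,0,0,0,0],
)

```text
time_s: 12.87
ee_pos: [499.3, -231.1, 194.0]
ee_rot: [179.3, 34.9, 78.9]
force: [1.4, 0.2, 0.6]
gripper_width: 74.0
gripper_force: 0.0
```

Run:
```python
from h import *
s=sensors.state();print(s['ee_pos'],s['force'])
p=viewer.grab_frame('wrist');t=viewer.grab_frame('side');save(p,'w5')
for k,z in [('full_cast',75),('turntable',75),('start_top',66)]:
  for q in(p,t): print(k,[(np.round(d['location'],1),round(d['score'],2),atz(q,d['location'],z).round()) for d in viewer.pinpoint(k,q)[:3]])
print(delta((598,-229,130),(180,35,79)))
```

```text
[ 499.3363991  -231.11849495  194.02246621] [1.44534131 0.21551045 0.56951001]
full_cast [(array([275.6, 190.9]), 0.59, array([ 484., -293.,   75.]))]
full_cast [(array([358.8, 361.7]), 0.86, array([310., 239.,  75.])), (array([284.5, 251.1]), 0.78, array([510.,  35.,  75.])), (array([333.5, 176.5]), 0.63, array([ 486., -295.,   75.]))]
turntable []
turntable [(array([330. , 179.1]), 0.57, array([ 491., -279.,   75.]))]
start_top [(array([412.7, 106.2]), 0.84, array([ 601., -234.,   66.]))]
start_top [(array([280.9, 181.3]), 0.63, array([ 614., -232.,   66.]))]
(array([ 5.23, 10.04,  3.36]), array([-0.001, -0.001,  0.003]))
```

View pics/w5.png

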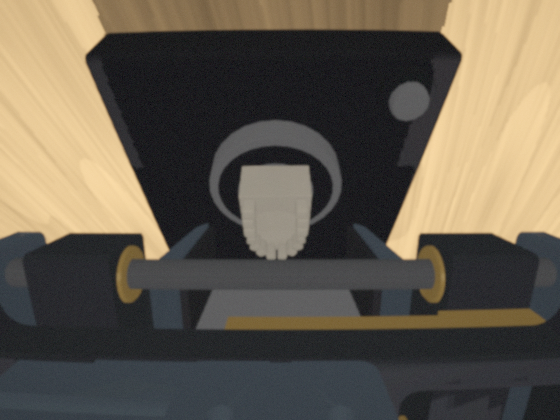

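The cast stands upright on the disc at about (484,−293), clear of its edge all round, and the button is at (409,101). Next I close the fingers and go above the button at about (598,−230).

>>> step_arm(
  plan=[0,3.4,0,0,0,0,0,3.4,0,0,0,0,0,3.2,0,0,0,0,2.6,0,1.7,0,0,0,2.6,0,1.7,0,0,0],
  hand=0,
  newtons=20,
)

```text
time_s: 13.68
ee_pos: [600.7, -230.0, 130.9]
ee_rot: [179.7, 34.9, 78.9]
force: [-0.3, 0.4, -1.0]
gripper_width: 43.6
gripper_force: 0.0
```

>>> step_arm(
  plan=[0.8,0,1.2,0,0,0,0.4,0,0.55,0,0,0,0,0,0,0,0,0,0,0,0,0,0,0],
)

```text
time_s: 14.02
ee_pos: [598.3, -230.0, 110.6]
ee_rot: [180.0, 35.0, 79.1]
force: [-0.5, -0.0, -0.2]
gripper_width: 16.7
gripper_force: 0.0
```

Run:
```python
from h import *
s=sensors.state();print(s['ee_pos'],s['force'],s['gripper_width'])
p=viewer.grab_frame('wrist');print([(np.round(d['location'],1),round(d['score'],2),atz(p,d['location'],66).round()) for d in viewer.pinpoint('start_top',p)[:3]])
print(delta((598,-230,92),(180,35,79)))
```

```text
[ 598.33456448 -230.01998597  110.60065607] [-0.54798849 -0.04323433 -0.21978991] 16.709909794324343
[(array([278.1, 205.8]), 0.82, array([ 596., -233.,   66.]))]
(array([ 1.1 , -0.09,  1.63]), array([ 0.003, -0.001,  0.   ]))
```

Well placed. Going down to press.

>>> step_arm(
  plan=[0,0,0,0,0,0,0,0,0,0,0,0,0.55,0,0.8,0,0,0,0.3,0,0.4,0,0,0,0,0,0,0,0,0],
)

```text
time_s: 14.53
ee_pos: [598.4, -229.2, 94.4]
ee_rot: [-180.0, 35.0, 79.2]
force: [1.0, -0.5, 2.4]
gripper_width: 0.1
gripper_force: 1.4
```

>>> step_arm(
  plan=[0.12,0,0.17,0,0,0,0.12,0,0.17,0,0,0,0,0,0,0,0,0],
)

```text
time_s: 14.78
ee_pos: [598.5, -229.2, 91.2]
ee_rot: [180.0, 35.0, 79.2]
force: [1.5, 0.5, 5.6]
gripper_width: 0.4
gripper_force: 2.3
```

>>> step_arm(
  plan=[0.1,0,0.14,0,0,0,0.06,0,0.08,0,0,0,0,0,0,0,0,0],
)

```text
time_s: 15.03
ee_pos: [598.7, -229.3, 90.4]
ee_rot: [179.9, 35.1, 79.1]
force: [-1.2, 2.0, 10.3]
gripper_width: 0.5
gripper_force: 5.5
```

The force climbs while the position stops, so the button is against its end stop. Retreating along the tool axis and upwards.

>>> step_arm(
  plan=[0,0,0,0,0,0,-0.6,0,-0.8,0,0,0,-1.2,0,-1.6,0,0,0,-1.7,0,-2.4,0,0,0,-1.7,0,-2.4,0,0,0],
)

```text
time_s: 15.45
ee_pos: [597.1, -230.0, 176.8]
ee_rot: [-179.7, 34.9, 79.3]
force: [-0.2, -0.1, -0.4]
gripper_width: 1.0
gripper_force: 0.0
```

>>> step_arm(
  plan=[0,0,-3,0,0,0,0,0,0,0,0,0,0,0,0,0,0,0],
)

```text
time_s: 15.7
ee_pos: [601.9, -212.9, 202.7]
ee_rot: [179.8, 34.9, 79.1]
force: [-0.8, -0.9, -0.5]
gripper_width: 0.4
gripper_force: 0.0
```

Run:
```python
from h import *
s=sensors.state();print(s['ee_pos'],s['force'])
t=viewer.grab_frame('side');p=viewer.grab_frame('wrist');tp=viewer.grab_frame('top')
for q in(t,p,tp):
  for k,z in [('full_cast',75),('half_cast',4),('mug',0),('spray',0),('blank',0)]:
    print(k,[(round(d['score'],2),atz(q,d['location'],z).round()[:2]) for d in viewer.pinpoint(k,q)[:4]])
```

```text
[ 601.8514966  -212.86533713  202.6895809 ] [-0.78678988 -0.89105397 -0.49893203]
full_cast [(0.69, array([318., 237.])), (0.61, array([509.,  34.])), (0.59, array([ 492., -308.]))]
half_cast [(0.85, array([506., 274.]))]
mug [(0.8, array([744., 259.]))]
spray [(0.7, array([ 761., -124.]))]
blank [(0.8, array([763.,  71.]))]
full_cast [(0.69, array([ 482., -296.]))]
half_cast []
mug []
spray []
blank []
full_cast [(0.97, array([ 479., -294.])), (0.74, array([703., 239.])), (0.65, array([309., 182.]))]
half_cast [(0.61, array([496., 276.]))]
mug [(0.64, array([739., 257.]))]
spray []
blank [(0.94, array([762.,  61.]))]
```

The cast is still at (482,−295), the bystanders haven't moved, and the robot touches nothing.

```bash
python3 -c "
from workcell import env
print(env.job_done())"
```

```text
the job is handed in; nothing more can be done
None
```

The job is handed in: the full-arch cast stands upright and released within about 5 mm of the turntable's centre by camera, the start button was pressed to its stop and released, and nothing else moved; no verdict was shown.

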